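# Clear the assembly mat into the latched reject box

### The job

Open the red reject box fully: lift its catch knob over the yellow bump and slide the lid all the way back. Put every piece of scrap (white foam blocks, brown cardboard sleeves, broken black covers) from the mat into the box, spread out so that none stands above its rim, then slide the lid fully shut again so that the catch drops down behind the bump. Leave the blue units, the tools and everything else on the table where they are.

Things in the scene. Friction and masses are not known exactly. Their poses are not given: they have to be found in the camera images.
- reject_box: Fixed red reject box with a grey lid that slides open away from the robot. Origin: centre of its underside, on the table; x: the way the lid opens; z up. Inside 190 (x) x 210 (y) mm, walls 10 mm, floor 6 mm and rim 150 mm above the table; the lid's top is at 160 mm. When open, the lid lies on rails reaching to x = 310 mm and the mouth is free from x = -95 to 85 mm.
- bump (a point): Centre of the top of the fixed yellow detent bump, at x = -57, y = 137, z = 146 mm in the box's frame. It is 22 mm long (x), 16 mm high, and stands on an aluminium rail along the box's +y side (36 mm wide, top at 130 mm, x = -110 to 310 mm) under the catch.
- lid (a joint): Slide of the lid along the box's +x, m: 0 shut, 0.19 fully open; 2.5 N of friction, stays where left. The catch's pin (12 mm long) is at x = -80 mm + lid, its foot 2 mm over the rail: with the catch down the bump stops the lid at 0.006 coming from shut and at 0.040 coming from open; it cannot be forced.
- catch (a joint): Lift of the catch on the lid, m: 0 down, 0.03 fully up; weighs 0.27 kg and drops when let go. Lifted by more than 0.015 (0.02 is comfortable) its pin clears the bump and the lid can be slid past it either way; let go over the bump it rests on it at about 0.014.
- knob (a point): Grip point of the catch's knob: a black post 24 x 24 mm, 46 mm tall, under a yellow cap 36 x 36 x 8 mm, on a steel plate 50 x 50 mm of the lid (top 164 mm above the table). The point is on its axis, 24 mm below the cap's top, 195 mm above the table when down, at x = -80 mm + lid, y = 137 mm in the box's frame; it moves with lid and catch. Axes as the box.
- foam1_c (a point): SCRAP, loose: white packing-foam end block 100 x 50 x 40 mm (long along its x; a 100 x 50 x 22 mm slab with a 60 x 50 x 18 mm step centred on top), rigid. The point is its centre, half-way up. May be absent at a start (then no pose is given).
- card1_c (a point): SCRAP, loose: brown rigid cardboard sleeve, a square tube 90 mm long (along its x) and 46 x 46 mm outside, 4 mm walls. The point is its centre, half-way up. May be absent at a start (then no pose is given).
- cover1_c (a point): SCRAP, loose: black broken plastic cover, an open tray 104 mm (x) x 58 mm (y) x 30 mm high, 5 mm walls, one end wall partly broken away, lying open side up. The point is its centre, half-way up. May be absent at a start (then no pose is given).
- foam2_c (a point): SCRAP, loose: white packing-foam end block 100 x 50 x 40 mm (long along its x; a 100 x 50 x 22 mm slab with a 60 x 50 x 18 mm step centred on top), rigid. The point is its centre, half-way up. May be absent at a start (then no pose is given).
- card2_c (a point): SCRAP, loose: brown rigid cardboard sleeve, a square tube 90 mm long (along its x) and 46 x 46 mm outside, 4 mm walls. The point is its centre, half-way up. May be absent at a start (then no pose is given).
- cover2_c (a point): SCRAP, loose: black broken plastic cover, an open tray 104 mm (x) x 58 mm (y) x 30 mm high, 5 mm walls, one end wall partly broken away, lying open side up. The point is its centre, half-way up. May be absent at a start (then no pose is given).
- unit1_c (a point): GOOD product, leave alone: closed blue unit 110 x 60 x 36 mm with a black screen and two buttons on top, lying on the grey work mat among the scrap. The point is its centre.
- unit2_c (a point): GOOD product, leave alone: closed blue unit 110 x 60 x 36 mm with a black screen and two buttons on top, standing on the table beyond the mat. The point is its centre.
- driver: Bystander: screwdriver 190 mm long lying on the table beyond the mat. Origin near its middle, on the underside.
- scanner: Bystander: black hand barcode scanner on a round stand, 100 mm foot, about 145 mm high. Origin: centre of its underside.
- tape: Bystander: roll of yellow tape, 96 mm across, 45 mm high, lying flat. Origin: centre of its underside.
- bottle: Bystander: upright bottle 60 mm across, 150 mm high. Origin: centre of its underside.

How it is judged:
On the way, in this order (a step that is already met when the one before it is completed fails the run):
1. the lid is slid fully open (value of joint lid above 0.17 m), for 0.2 s.
2. every piece of scrap is in the reject box (x of foam1_c in the frame of reject_box between -0.095 and 0.095 m and y of foam1_c in the frame of reject_box between -0.105 and 0.105 m and z of foam1_c in the frame of reject_box between 0 and 0.15 m and x of card1_c in the frame of reject_box between -0.095 and 0.095 m and y of card1_c in the frame of reject_box between -0.105 and 0.105 m and z of card1_c in the frame of reject_box between 0 and 0.15 m and x of cover1_c in the frame of reject_box between -0.095 and 0.095 m and y of cover1_c in the frame of reject_box between -0.105 and 0.105 m and z of cover1_c in the frame of reject_box between 0 and 0.15 m and x of foam2_c in the frame of reject_box between -0.095 and 0.095 m and y of foam2_c in the frame of reject_box between -0.105 and 0.105 m and z of foam2_c in the frame of reject_box between 0 and 0.15 m and x of card2_c in the frame of reject_box between -0.095 and 0.095 m and y of card2_c in the frame of reject_box between -0.105 and 0.105 m and z of card2_c in the frame of reject_box between 0 and 0.15 m and x of cover2_c in the frame of reject_box between -0.095 and 0.095 m and y of cover2_c in the frame of reject_box between -0.105 and 0.105 m and z of cover2_c in the frame of reject_box between 0 and 0.15 m), for 0.2 s.
3. the lid is shut and the catch is down behind the bump (value of joint lid below 0.008 m and value of joint catch below 0.005 m), for 0.2 s.
At the end, for the whole second after the job is handed in: Every present piece of scrap has its centre inside the box, below the rim; the lid is within 8 mm of shut with the catch down (within 5 mm) behind the bump; units, tools and other bystanders are within 50 mm of where they began (all of step 2 and all of step 3 and distance of each of unit1_c, unit2_c, driver, scanner, tape, bottle from where it was at the start of the episode below 0.05 m); the robot touches nothing.
It fails at once if a good unit or another bystander is moved more than 50 mm (distance of any of unit1_c, unit2_c, driver, scanner, tape, bottle from where it was at the start of the episode above 0.05 m).
Of foam1, card1, cover1, foam2, card2, cover2 only 4 to 6 are there at a start; the rules pass over those that are not, and their reading is None.
At some moment in a run one of foam1, card1, cover1, foam2, card2, cover2 may be knocked a few centimetres aside while the robot is not near it.
Once in a run the grip may slacken for a moment while it holds something.
It also fails if it takes over 210 s, if anything falls off the work surface, if the arm or the gripper's body presses on something with over 40 N, if the wrist force passes 120 N, or if a joint passes its speed limit or range.

### The arm

A 6-joint arm with a two-finger parallel gripper is mounted at the origin on the work surface. World frame = base frame: x ahead of the robot, y to its left, z up, the work surface at z = 0. Lengths are in m, angles in rad, forces in N, time in s.
With the tool pointing down it reaches from about 0.25 to 0.85 m from the base axis. Payload 12.5 kg.
Tool frame: the origin (TCP) lies on the centre line of the jaws, within the pads' length; the fingertips stand 11 mm ahead of it and the grasp point (between the pads) lies 8 mm behind it; z points along the fingers, y is the line along which they close (so a half turn about z gives the same grasp; the last joint's range is limited). The gripper opens to 93 mm and grips with 3 to 60 N. Pads are 15 mm wide; open, the fingers measure 128 mm over their backs; the gripper's body (75 mm by 188 mm) begins 65 mm behind the grasp point.
Start: joints at [1.139, 0.351, 1.652, -0, 1.139, -0.085], TCP at [0.187, 0.517, 0.23] pointing down, gripper open.
Joint ranges: [-2.75, 2.75], [-0.79, 2.1], [0.01, 2.65], [-1.57, 4.71], [0.07, 3.14], [-2.87, 2.87]. Speed limits (rad/s): [2.22, 2.22, 2.79, 3.14, 3.14, 3.14].

### API

Orientations are given as a rotation vector (axis times angle).
In Python, from plant import bot gives the robot as it stands.
- The arm moves only by the tool servo_tool, never from a script. Its argument "commands" is one flat list of numbers, 7 for each row, row after row: the shift along the tool's x, y, z in m, then the turn, a rotation vector about the tool's x, y, z in degrees, then the finger opening in m, from 0 to 0.093. A call has 1 to 8 rows; each row shifts and turns the commanded pose from where the row before left it, along the tool's axes as they then stand; what a row does not reach is not made up. A row lasts 1/8 s, in which the tool goes at most 62.5 mm and 10.7 degrees, less where a joint would pass 70% of its speed; a pose out of reach is approached as far as the arm can. A call is refused whole if a number of a shift passes 0.0625 or a number of a turn 10.7, either way. A call with a gripper value outside its range is refused whole. The fingers move at their own pace and stop on an object; the grip force is fixed at half the most. Time passes only in rows, so rows that do not move let the fingers close. It gives the time, the measured TCP pose, the force, the opening and the grip force at its end, in the units of the state.
- bot.read_state(): the state, without advancing time (a new reading comes with each control period).
- bot.get_image(name): name is "scene" or "top" or "wrist"; returns a dict with "color" (384x512x3 uint8, red, green, blue), "fx", "fy", "cx", "cy" (pixels), "T" (4x4, takes a point from camera to world coordinates); the wrist camera has in their place "T_tool_cam" (4x4, takes a point from camera to tool coordinates, whose origin is the TCP and whose axes are the flange's). Camera axes: x right, y down, z forward; pixel columns grow to the right and rows downward; lengths in m; the calibration is good to about 2 mm. The wrist camera is an equidistant fisheye: a pixel r from the principal point sees the ray r / f radians off the axis. A picture is of the moment at which its call begins: read the wrist's pose just before it. There is no depth.
- bot.hand_in(): hands the job in; it is judged then, once.
The state is a dict: "t": time; "joint_pos": joint angles; "joint_velocities": joint speeds; "joint_torque": joint torques, N m; "position": TCP position; "tcp_rot": TCP orientation; "ft_force": force on the tool from outside, world axes, zero at the start; "moment": the same for the moment, N m; "opening": opening from 0.0 (shut) to 1.0 (fully open); "gripper_force": force on a finger pad.
Only numpy, scipy, OpenCV 4.12 (cv2) and the standard library are available. Lean on these libraries where they do the work, as an engineer would, in place of code of your own. Each camera call takes 0.05 s, during which the arm holds its last target. There are 200 camera calls.

## Working session

There is one attempt and no reset: what is moved stays moved. The work goes in short steps, Python scripts to look and compute and a tool call to move; the robot and the scene stay as the last step left them, time stands still between calls to the robot, and variables do not carry over. Pictures are saved under pics/ and viewed, at most 14 in all, crops included, and the job is handed in when it is done.

Besides the shell and the picture viewer there is one more tool, called after "Call:" as a command line: name --argument value ..., lists and objects as JSON in quotes. servo_tool: Moves the arm, as the interface text tells. Its arguments: {"type":"object","properties":{"commands":{"type":"array","items":{"type":"number"}}},"required":["commands"]}

```bash
ls; mkdir -p pics
python3 - <<'E'
from plant import bot
import cv2,numpy as np
s=bot.read_state();print({k:np.round(v,3).tolist() for k,v in s.items()})
for n in("scene","top","wrist"):
    d=bot.get_image(n);cv2.imwrite(f"pics/{n}0.png",d["color"][...,::-1])
    print(n,[round(float(d[k]),1) for k in("fx","fy","cx","cy")],np.round(d.get("T",d.get("T_tool_cam")),3).tolist())
E
```

```text
pics
{'t': 0.0, 'joint_pos': [1.139, 0.351, 1.652, -0.0, 1.139, -0.085], 'joint_velocities': [-0.0, 0.001, 0.0, -0.001, -0.002, -0.0], 'joint_torque': [-0.003, -49.732, -28.523, 0.07, 0.026, -0.0], 'position': [0.187, 0.517, 0.229], 'tcp_rot': [-0.542, -3.094, 0.002], 'ft_force': [-0.218, 0.573, 0.064], 'moment': [-0.01, -0.018, 0.011], 'gripper_force': 0.0, 'opening': 0.998}
scene [400.8, 400.8, 255.3, 190.1] [[-0.816, 0.371, -0.444, 1.102], [0.578, 0.553, -0.6, 0.873], [0.023, -0.746, -0.666, 1.031], [0.0, 0.0, 0.0, 1.0]]
top [413.5, 413.5, 252.1, 187.9] [[0.0, -0.988, 0.154, 0.341], [-1.0, -0.004, -0.025, 0.093], [0.025, -0.154, -0.988, 1.38], [0.0, 0.0, 0.0, 1.0]]
wrist [297.3, 297.3, 252.4, 194.6] [[0.0, -0.955, -0.298, 0.083], [1.0, 0.0, 0.0, -0.0], [-0.0, -0.298, 0.955, -0.156], [0.0, 0.0, 0.0, 1.0]]
```

View pics/top0.png

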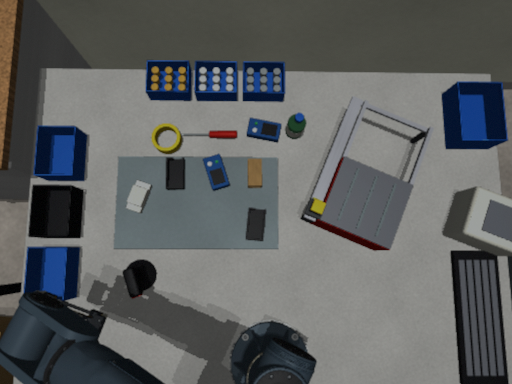

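View pics/scene0.png

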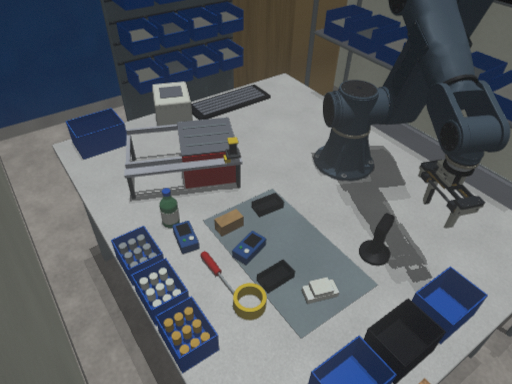

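The top view shows four scrap pieces: foam at (138,196), covers at (175,173) and (256,224), and a card sleeve at (255,172). Unit1 is at (216,172). The box's yellow knob is at (317,206), and the box opens up and to the right.

```bash
cat > h.py <<'E'
from plant import bot
import cv2,numpy as np
from scipy.spatial.transform import Rotation as R
def cast(d,uv,z,T=None):
    "pixels -> world points on plane z (pinhole, or fisheye wrist with T = tool pose @ T_tool_cam)"
    uv=np.atleast_2d(np.asarray(uv,float)); p=(uv-[d["cx"],d["cy"]])/[d["fx"],d["fy"]]
    if T is None: T=d["T"]; r=np.c_[p,np.ones(len(p))]
    else:
        a=np.linalg.norm(p,axis=1,keepdims=True); r=np.c_[p/np.maximum(a,1e-9)*np.sin(a),np.cos(a)]
    w=r@T[:3,:3].T; o=T[:3,3]; return o+w*((z-o[2])/w[:,2:])
def tool():
    s=bot.read_state(); T=np.eye(4); T[:3,:3]=R.from_rotvec(s["tcp_rot"]).as_matrix(); T[:3,3]=s["position"]; return T,s
def wrist(name=None):
    T,s=tool(); d=bot.get_image("wrist")
    if name: cv2.imwrite(f"pics/{name}.png",d["color"][...,::-1])
    return d,T@d["T_tool_cam"]
def rect(P):
    "centre, long-axis yaw (deg), size of ground points"
    c,(w,h),a=cv2.minAreaRect((P[:,:2]*1000).astype(np.float32))
    if w<h: w,h,a=h,w,a+90
    return np.round(c,0),round((a+90)%180-90,1),round(w),round(h)
def yaw():
    T,s=tool(); y=T[:3,1]; return np.degrees(np.arctan2(y[1],y[0]))
E
python3 - <<'E'
from h import *
d=bot.get_image("top"); im=d["color"]; hsv=cv2.cvtColor(im,cv2.COLOR_RGB2HSV)
def blobs(m,z,name,amin=60):
    cs,_=cv2.findContours(m.astype(np.uint8)*255,cv2.RETR_EXTERNAL,cv2.CHAIN_APPROX_NONE)
    for c in cs:
        if cv2.contourArea(c)>amin: print(name,c.reshape(-1,2).mean(0).round(),*rect(cast(d,c.reshape(-1,2),z)))
roi=np.zeros(im.shape[:2],bool); roi[160:245,120:274]=1
mat=np.median(im[160:245,120:274].reshape(-1,3),0)
m=roi&(np.abs(im.astype(int)-mat).max(2)>28)
blobs(m,0.02,"mat")
H,S,V=cv2.split(hsv); box=np.zeros_like(roi); box[90:255,300:440]=1
blobs(box&(H>18)&(H<35)&(S>150)&(V>90),0.219,"cap",20)
blobs(box&((H<8)|(H>172))&(S>120),0.08,"red")
print(im[185,370],im[150,335],mat)
g=cv2.Canny(cv2.cvtColor(im,cv2.COLOR_RGB2GRAY),50,120); g[~box]=0
for l in cv2.HoughLinesP(g,1,np.pi/360,25,minLineLength=35,maxLineGap=5)[:,0]:
    P=cast(d,[l[:2],l[2:]],0.15); v=P[1]-P[0]; print(l,P[:,:2].round(3).tolist(),round(np.degrees(np.arctan2(v[1],v[0])),1))
print(yaw())
E
```

```text
mat [255. 224.] [434.  47.] -5.6 104 58
mat [138. 196.] [525. 434.] -19.1 100 62
mat [254. 174.] [603.  50.] 0.1 92 44
mat [216. 173.] [605. 178.] 18.1 110 63
mat [175. 174.] [598. 314.] 0.3 98 64
cap [318. 206.] [ 471. -123.] 68.1 35 35
red [349. 235.] [ 394. -245.] 66.8 257 22
red [333. 180.] [ 573. -200.] -23.0 154 7
[87 90 95] [133 135 141] [ 96. 106. 109.]
[301 219 376 250] [[0.44, -0.085], [0.349, -0.306]] -112.4
[323 201 362 102] [[0.494, -0.152], [0.807, -0.283]] -22.7
[343 155 412 184] [[0.637, -0.217], [0.548, -0.426]] -113.2
[301 216 351  96] [[0.449, -0.085], [0.827, -0.249]] -23.5
[305 214 390 249] [[0.455, -0.097], [0.352, -0.348]] -112.4
[319 219 340 164] [[0.44, -0.139], [0.609, -0.207]] -22.2
[312 195 347 109] [[0.513, -0.119], [0.784, -0.235]] -23.1
[390 247 413 185] [[0.358, -0.348], [0.545, -0.429]] -23.2
[357 115 424 142] [[0.765, -0.266], [0.68, -0.471]] -112.5
[362 107 427 134] [[0.791, -0.282], [0.705, -0.482]] -113.2
[358 119 423 146] [[0.752, -0.268], [0.667, -0.467]] -113.1
[329 194 357 119] [[0.516, -0.171], [0.752, -0.265]] -21.8
[363 105 428 132] [[0.798, -0.286], [0.712, -0.486]] -113.2
[410 181 429 128] [[0.557, -0.42], [0.725, -0.49]] -22.6
[303 220 371 249] [[0.437, -0.091], [0.352, -0.291]] -113.1
[399 177 417 130] [[0.569, -0.387], [0.718, -0.452]] -23.5
[407 181 424 137] [[0.557, -0.411], [0.696, -0.472]] -23.8
[390 248 413 186] [[0.355, -0.348], [0.541, -0.428]] -23.2
70.12976416293984
```

Call:
servo_tool --commands '[-0.03,-0.0316,-0.01,0,0,0,0.093,-0.03,-0.0316,-0.01,0,0,0,0.093,-0.03,-0.0316,-0.01,0,0,0,0.093,-0.03,-0.0316,-0.01,0,0,0,0.093,-0.03,-0.0316,-0.01,0,0,0,0.093,-0.03,-0.0316,-0.01,0,0,0,0.093,-0.03,-0.0316,-0.01,0,0,0,0.093,-0.03,-0.0316,-0.01,0,0,0,0.093]'

```text
t: 1.2
position: [0.327, 0.1966, 0.31]
tcp_rot: [0.542, 3.094, 0.0]
ft_force: [0.6, 0.7, 0.2]
opening: 0.997
gripper_force: 0.0
```

Call:
servo_tool --commands '[-0.03,-0.0316,0,0,0,0,0.093,-0.03,-0.0316,0,0,0,0,0.093,-0.03,-0.0316,0,0,0,0,0.093,-0.03,-0.0316,0,0,0,0,0.093,-0.03,-0.0316,0,0,0,0,0.093,-0.03,-0.0316,0,0,0,0,0.093,-0.025,-0.0316,0,0,0,0,0.093,0,-0.0316,0,0,0,3.1,0.093]'

```text
t: 2.2
position: [0.434, -0.1111, 0.3092]
tcp_rot: [-0.628, -3.078, -0.0]
ft_force: [-0.4, 0.6, -0.5]
opening: 1.001
gripper_force: 0.0
```

```bash
cat >> h.py <<'E'
def go(x,y,z,ya):
    "tool-frame shift and yaw turn (about tool z) to a world TCP target with tool down"
    T,s=tool(); print("tcp",s["position"].round(3) if hasattr(s["position"],"round") else np.round(s["position"],3),"yaw",round(yaw(),1),"t",round(s["t"],1))
    print("shift",(T[:3,:3].T@(np.array([x,y,z])-T[:3,3])).round(4),"turn z",round(-((ya-yaw()+90)%180-90),1))
E
python3 - <<'E'
from h import *
d,T=wrist("w1"); im=d["color"]; H,S,V=cv2.split(cv2.cvtColor(im,cv2.COLOR_RGB2HSV))
m=((H>18)&(H<35)&(S>150)&(V>90)).astype(np.uint8)*255
for c in cv2.findContours(m,cv2.RETR_EXTERNAL,cv2.CHAIN_APPROX_NONE)[0]:
    if cv2.contourArea(c)>80: print(c.reshape(-1,2).mean(0),rect(cast(d,c.reshape(-1,2),.219,T)))
go(.471,-.123,.187,67)
E
```

```text
[253.96323529 242.32352941] (array([ 472., -126.]), -23.1, 36, 35)
[498.62204724 209.34645669] (array([562., 147.]), -1.5, 70, 51)
tcp [ 0.433 -0.113  0.309] yaw 66.7 t 2.2
shift [-0.0393  0.006   0.1222] turn z -0.3
```

View pics/w1.png

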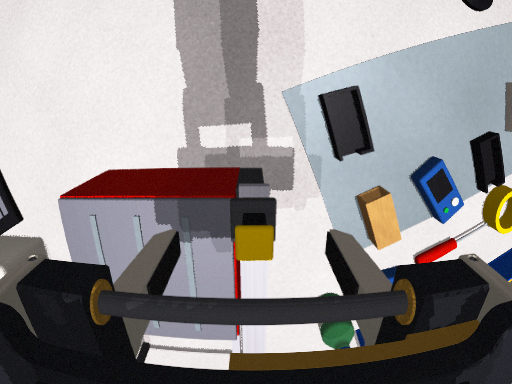

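The wrist view shows the yellow cap at (254,242), between the fingers in y, at (0.472, -0.126). I'll descend and grip the post.

Call:
servo_tool --commands '[-0.041,0.003,0,0,0,-0.3,0.093,0,0,0.03,0,0,0,0.093,0,0,0.03,0,0,0,0.08,0,0,0.03,0,0,0,0.07,0,0,0.022,0,0,0,0.07,0,0,0.01,0,0,0,0.07,0,0,0,0,0,0,0.015,0,0,0,0,0,0,0.015]'

```text
t: 3.25
position: [0.4729, -0.1229, 0.1885]
tcp_rot: [0.617, 3.079, -0.0]
ft_force: [1.0, 0.4, 0.5]
opening: 0.586
gripper_force: 0.0
```

Call:
servo_tool --commands '[0,0,0,0,0,0,0.015,0,0,0,0,0,0,0.015,0,0,-0.008,0,0,0,0.015,0,0,-0.008,0,0,0,0.015,0,0,-0.006,0,0,0,0.015,0,0,0,0,0,0,0.015]'

```text
t: 4.0
position: [0.4715, -0.125, 0.21]
tcp_rot: [-0.617, -3.08, 0.007]
ft_force: [-7.4, -18.9, -3.7]
opening: 0.382
gripper_force: 30.0
```

Call:
servo_tool --commands '[-0.015,-0.002,0,0,0,0,0.015,-0.025,0,0,0,0,0,0.015,-0.025,0,0,0,0,0,0.015,-0.025,0,0,0,0,0,0.015,-0.025,0,0,0,0,0,0.015,-0.025,0,0,0,0,0,0.015,-0.025,0,0,0,0,0,0.015,-0.022,0,0,0,0,0,0.015]'

```text
t: 5.0
position: [0.6437, -0.198, 0.209]
tcp_rot: [-0.618, -3.077, 0.003]
ft_force: [-7.1, -5.8, -3.0]
opening: 0.382
gripper_force: 30.0
```

Call:
servo_tool --commands '[0,0,0,0,0,0,0.015,0,0,0.01,0,0,0,0.015,0,0,0.01,0,0,0,0.015]'

```text
t: 5.38
position: [0.644, -0.1982, 0.1894]
tcp_rot: [0.618, 3.08, -0.003]
ft_force: [-0.8, -8.1, -2.4]
opening: 0.384
gripper_force: 30.0
```

Call:
servo_tool --commands '[0,0,0,0,0,0,0.08,0,0,0,0,0,0,0.08,0,0,-0.03,0,0,0,0.08,0,0,-0.04,0,0,0,0.093,0,0,-0.04,0,0,0,0.093,0.02,0.03,0,0,0,0,0.093,0.02,0.03,0,0,0,0,0.093,0.02,0.03,0,0,0,0,0.093]'

```text
t: 6.38
position: [0.6234, -0.0892, 0.3003]
tcp_rot: [0.617, 3.079, 0.0]
ft_force: [0.3, 0.5, 0.3]
opening: 0.998
gripper_force: 0.0
```

Call:
servo_tool --commands '[0.02,0.03,0,0,0,0,0.093,0.02,0.03,0,0,0,0,0.093,0.02,0.03,0,0,0,0,0.093,0.014,0.032,0,0,0,0,0.093,0,0,0,0,0,-7.7,0.093,0,0,0,0,0,-7.7,0.093,0.03,0,0,0,0,-7.6,0.093,0.03,0,0,0,0,0,0.093]'

```text
t: 7.38
position: [0.5418, 0.0547, 0.3]
tcp_rot: [-0.013, 3.141, 0.0]
ft_force: [0.3, -0.6, 0.6]
opening: 1.0
gripper_force: 0.0
```

```bash
cat >> h.py <<'E'
def mats(name,z=0.0):
    "blobs on the mat region seen by the wrist camera, outlines cast on plane z"
    d,T=wrist(name); im=d["color"]; hsv=cv2.cvtColor(im,cv2.COLOR_RGB2HSV); H,S,V=cv2.split(hsv)
    for n,m in dict(card=(H>8)&(H<20)&(S>90)&(V>60),dark=(V<60),white=(V>190)&(S<40)).items():
        m=cv2.morphologyEx(m.astype(np.uint8)*255,cv2.MORPH_OPEN,np.ones((3,3)))
        for c in cv2.findContours(m,cv2.RETR_EXTERNAL,cv2.CHAIN_APPROX_NONE)[0]:
            q=c.reshape(-1,2)
            if 150<cv2.contourArea(c)<9000 and q[:,1].max()<330 and q[:,1].min()>2: print(n,q.mean(0).round(),*rect(cast(d,q,z,T)))
E
python3 - <<'E'
from h import *
cv2.imwrite("pics/top1.png",bot.get_image("top")["color"][...,::-1])
mats("w2",.023); go(.603,.05,.02,90)
E
```

```text
card [249. 204.] [608.  49.] 1.1 106 49
dark [330. 197.] [596. 177.] 17.7 50 41
dark [404. 201.] [604. 312.] 0.9 111 74
dark [132. 108.] [ 456. -128.] 85.4 55 26
dark [246.  90.] [435.  45.] -4.4 107 59
white [379. 241.] [666. 270.] 53.2 84 78
white [435. 194.] [592. 379.] 64.2 55 50
white [ 85. 194.] [ 596. -235.] -22.8 180 48
white [466. 163.] [529. 442.] -19.3 101 68
white [205. 124.] [483. -16.] -1.2 34 28
white [104. 121.] [ 473. -183.] -22.9 71 48
tcp [0.541 0.055 0.301] yaw 90.4 t 7.5
shift [-0.0619 -0.0051  0.2806] turn z 0.4
```

View pics/w2.png

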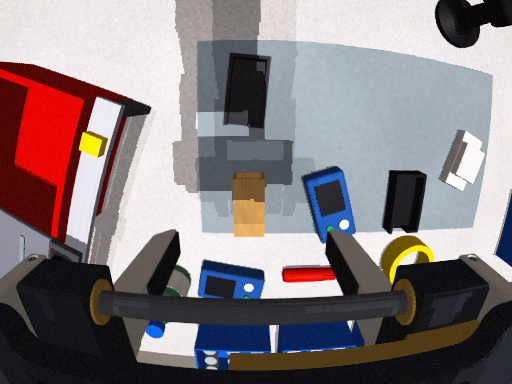

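View pics/top1.png

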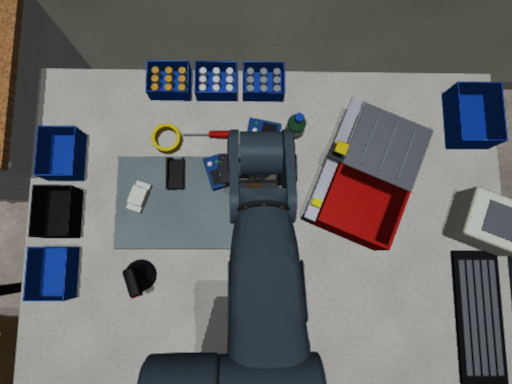

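Lid is fully open, card sits at (249,204) in the wrist view, clear of the unit. Now grasp it.

Call:
servo_tool --commands '[-0.031,-0.005,0.04,0,0,0.4,0.093,-0.032,0,0.05,0,0,0,0.093,0,0,0.05,0,0,0,0.093,0,0,0.05,0,0,0,0.093,0,0,0.05,0,0,0,0.093,0,0,0.03,0,0,0,0.093,0,0,0.01,0,0,0,0.093,0,0,0,0,0,0,0.03]'

```text
t: 8.48
position: [0.6061, 0.0494, 0.02]
tcp_rot: [0.002, 3.141, 0.0]
ft_force: [0.6, -0.5, 0.3]
opening: 0.932
gripper_force: 0.0
```

Call:
servo_tool --commands '[0,0,0,0,0,0,0.03,0,0,0,0,0,0,0.03,0,0,0,0,0,0,0.03,0,0,-0.05,0,0,0,0.03,0,0,-0.05,0,0,0,0.03,0,0,-0.05,0,0,0,0.03,0,0,-0.05,0,0,0,0.03,0,0,-0.05,0,0,0,0.03]'

```text
t: 9.48
position: [0.6053, 0.0494, 0.2717]
tcp_rot: [0.002, 3.141, -0.0]
ft_force: [0.7, 0.6, 0.3]
opening: 0.329
gripper_force: 0.0
```

Run:
```python
from h import *
o=np.array([.491,-.281]); bx=np.array([.9205,-.3907]); by=np.array([.3907,.9205])
for a,b in((-.01,-.04),(-.01,.04)): p=o+a*bx+b*by; print(p); go(*p,.16,67)
```

```text
[ 0.466167 -0.313913]
tcp [0.605 0.049 0.272] yaw 89.9 t 9.5
shift [ 0.1388 -0.3635  0.1117] turn z 22.9
[ 0.497423 -0.240273]
tcp [0.605 0.049 0.272] yaw 89.9 t 9.5
shift [ 0.1076 -0.2898  0.1117] turn z 22.9
```

The grip is empty, so I'll look.

Run:
```python
from h import *
mats("w3",.023)
```

```text
card [252. 166.] [608.  49.] 0.7 99 49
dark [ 36. 232.] [ 719. -353.] -65.5 104 70
dark [ 53. 220.] [ 702. -321.] 65.8 78 74
dark [342. 157.] [594. 177.] 18.0 51 40
dark [420. 166.] [604. 312.] 0.7 107 76
dark [129.  62.] [ 453. -124.] 71.7 53 14
dark [251.  41.] [434.  45.] -5.4 109 59
white [ 57. 260.] [ 774. -324.] -22.9 108 47
white [424. 235.] [720. 342.] -4.0 47 34
white [452. 159.] [593. 375.] 78.4 47 45
white [473. 146.] [564. 421.] 70.0 51 20
white [203. 126.] [550. -18.] -1.7 35 25
white [487. 120.] [517. 447.] -18.5 76 68
white [335.  90.] [505. 170.] 13.7 172 116
white [306.  24.] [408. 123.] 2.0 46 18
```

View pics/w3.png

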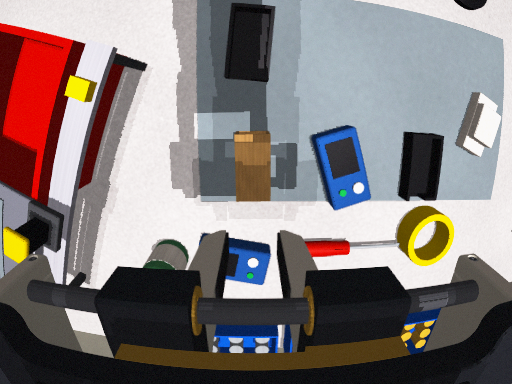

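The card is still in place at (252,166); I lifted before the fingers had closed. Retrying with a longer wait.

Call:
servo_tool --commands '[0,0,0.05,0,0,0,0.075,0,0,0.05,0,0,0,0.075,0,0,0.03,0,0,0,0.075,0,0,0.02,0,0,0,0.075,0,0,0.02,0,0,0,0.075,0,0,0.05,0,0,0,0.07,0,0,0.032,0,0,0,0.07,0,0,0,0,0,0,0.02]'

```text
t: 10.52
position: [0.6054, 0.0494, 0.0165]
tcp_rot: [-0.002, -3.141, 0.0]
ft_force: [1.4, -0.1, 0.2]
opening: 0.692
gripper_force: 0.0
```

Call:
servo_tool --commands '[0,0,0,0,0,0,0.02,0,0,0,0,0,0,0.02,0,0,0,0,0,0,0.02,0,0,0,0,0,0,0.02,0,0,0,0,0,0,0.02,0,0,-0.03,0,0,0,0.02,0,0,-0.05,0,0,0,0.02,0,0,-0.05,0,0,0,0.02]'

```text
t: 11.52
position: [0.6053, 0.0494, 0.1488]
tcp_rot: [-0.002, -3.141, 0.0]
ft_force: [0.5, 0.2, -0.0]
opening: 0.49
gripper_force: 30.0
```

Call:
servo_tool --commands '[0,0,-0.06,0,0,0,0.02,0,0,-0.06,0,0,0,0.02,0.0174,-0.0454,0,0,0,0,0.02,0.0174,-0.0454,0,0,0,0,0.02,0.0174,-0.0454,0,0,0,0,0.02,0.0174,-0.0454,0,0,0,0,0.02,0.0174,-0.0454,0,0,0,0,0.02,0.0174,-0.0454,0,0,0,0,0.02]'

```text
t: 12.52
position: [0.5001, -0.2243, 0.2675]
tcp_rot: [-0.002, -3.142, 0.0]
ft_force: [0.8, -1.1, 0.2]
opening: 0.493
gripper_force: 30.0
```

Call:
servo_tool --commands '[0.0174,-0.0454,0,0,0,0,0.02,0.0174,-0.0454,0,0,0,0,0.02,0,0,0,0,0,7.7,0.02,0,0,0,0,0,7.7,0.02,0,0,0.03,0,0,7.5,0.02,0,0,0.05,0,0,0,0.02,0,0,0.04,0,0,0,0.02,0,0,0,0,0,0,0.02]'

```text
t: 13.52
position: [0.4647, -0.3127, 0.1454]
tcp_rot: [-0.625, -3.074, -0.004]
ft_force: [-0.3, 0.4, 0.1]
opening: 0.494
gripper_force: 30.0
```

Call:
servo_tool --commands '[0,0,0.03,0,0,0,0.02,0,0,0,0,0,0,0.062,0,0,0,0,0,0,0.062,0,0,0,0,0,0,0.062,0,0,-0.03,0,0,0,0.062,0,0,-0.05,0,0,0,0.062,0,0,-0.05,0,0,0,0.08,0,0,-0.04,0,0,0,0.08]'

```text
t: 14.52
position: [0.4661, -0.3137, 0.2909]
tcp_rot: [0.625, 3.076, -0.002]
ft_force: [0.2, -1.1, 0.0]
opening: 0.825
gripper_force: 0.0
```

Run:
```python
from h import *
go(.434,.045,.016,85)
```

```text
tcp [ 0.466 -0.314  0.291] yaw 67.0 t 14.5
shift [0.1702 0.318  0.2742] turn z -18.0
```

Call:
servo_tool --commands '[0.0213,0.0397,0,0,0,0,0.08,0.0213,0.0397,0,0,0,0,0.08,0.0213,0.0397,0,0,0,0,0.08,0.0213,0.0397,0,0,0,0,0.08,0.0213,0.0397,0,0,0,0,0.08,0.0213,0.0397,0,0,0,0,0.08,0.0213,0.0397,0,0,0,0,0.08,0.0213,0.0397,0,0,0,0,0.08]'

```text
t: 15.52
position: [0.4328, 0.0467, 0.2887]
tcp_rot: [0.625, 3.077, 0.001]
ft_force: [-0.2, 0.3, -0.6]
opening: 0.858
gripper_force: 0.0
```

Call:
servo_tool --commands '[0,0,0.04,0,0,-9,0.08,0,0,0.04,0,0,-9,0.08,0,0,0,0,0,0,0.08]'

```text
t: 15.9
position: [0.4319, 0.0453, 0.2067]
tcp_rot: [-0.137, -3.135, 0.0]
ft_force: [0.3, 0.4, 0.9]
opening: 0.86
gripper_force: 0.0
```

Run:
```python
from h import *
mats("w4",.03); go(.434,.045,.016,85)
```

```text
card [ 21. 239.] [ 500. -329.] 67.0 85 49
dark [113. 214.] [ 463. -140.] -58.2 94 44
dark [251. 174.] [434.  46.] -6.2 107 59
dark [490.  54.] [275. 393.] 82.2 96 96
white [508. 259.] [621. 486.] 22.5 113 29
white [ 87. 247.] [ 513. -198.] -22.5 61 51
white [499. 218.] [527. 437.] -18.9 98 74
white [194. 144.] [386. -17.] 83.8 20 14
tcp [0.433 0.045 0.208] yaw 84.8 t 15.9
shift [-0.0011 -0.0002  0.1924] turn z -0.2
```

View pics/w4.png

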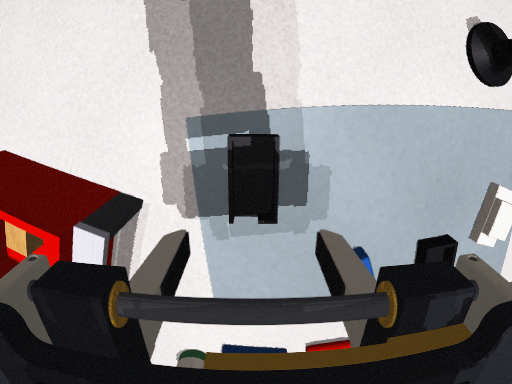

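The cover is centred under the gripper, and the card is visible in the box. Grasp.

Call:
servo_tool --commands '[0,0,0.06,0,0,0,0.08,0,0,0.06,0,0,0,0.08,0,0,0.05,0,0,0,0.08,0,0,0.02,0,0,0,0.08,0,0,0,0,0,0,0.03,0,0,0,0,0,0,0.03,0,0,0,0,0,0,0.03,0,0,0,0,0,0,0.03]'

```text
t: 16.95
position: [0.4343, 0.0452, 0.0192]
tcp_rot: [0.137, 3.135, 0.0]
ft_force: [-0.1, 0.1, 9.9]
opening: 0.62
gripper_force: 30.0
```

Call:
servo_tool --commands '[0,0,0,0,0,0,0.03,0,0,0,0,0,0,0.03,0,0,-0.03,0,0,0,0.03,0,0,-0.05,0,0,0,0.03,0,0,-0.06,0,0,0,0.03,0,0,-0.06,0,0,0,0.03,0,0,-0.05,0,0,0,0.03,0,0,0,0,0,0,0.03]'

```text
t: 17.95
position: [0.4343, 0.0453, 0.2717]
tcp_rot: [0.136, 3.131, 0.0]
ft_force: [-0.4, -0.1, -0.1]
opening: 0.622
gripper_force: 30.0
```

Run:
```python
from h import *
go(.4975,-.240,.16,67)
```

```text
tcp [0.434 0.045 0.272] yaw 85.0 t 17.9
shift [-0.0868 -0.2788  0.1123] turn z 18.0
```

Call:
servo_tool --commands '[-0.0124,-0.0398,0,0,0,0,0.03,-0.0124,-0.0398,0,0,0,0,0.03,-0.0124,-0.0398,0,0,0,0,0.03,-0.0124,-0.0398,0,0,0,0,0.03,-0.0124,-0.0398,0,0,0,0,0.03,-0.0124,-0.0398,0,0,0,0,0.03,-0.0124,-0.0398,0,0,0,0,0.03,0,0,0,0,0,9,0.03]'

```text
t: 18.95
position: [0.4949, -0.2418, 0.2662]
tcp_rot: [-0.39, -3.116, -0.001]
ft_force: [0.5, 1.1, 0.1]
opening: 0.622
gripper_force: 30.0
```

Call:
servo_tool --commands '[0,0,0.02,0,0,9,0.03,0,0,0.05,0,0,0,0.03,0,0,0.05,0,0,0,0.03,0,0,0.04,0,0,0,0.03,0,0,0,0,0,0,0.073,0,0,0,0,0,0,0.073,0,0,0,0,0,0,0.073,0,0,-0.03,0,0,0,0.073]'

```text
t: 19.95
position: [0.4948, -0.2395, 0.1378]
tcp_rot: [-0.625, -3.077, -0.001]
ft_force: [0.0, 0.2, 0.5]
opening: 0.781
gripper_force: 0.0
```

Call:
servo_tool --commands '[0,0,-0.05,0,0,0,0.073,0,0,-0.05,0,0,0,0.073,0,0,-0.04,0,0,0,0.08]'

```text
t: 20.32
position: [0.4955, -0.2399, 0.2813]
tcp_rot: [0.625, 3.075, -0.002]
ft_force: [-0.0, 0.6, 0.0]
opening: 0.838
gripper_force: 0.0
```

Run:
```python
from h import *
d,T=wrist("w5")
go(.598,.312,.25,90)
```

```text
tcp [ 0.497 -0.241  0.286] yaw 67.0 t 20.4
shift [0.1229 0.5484 0.0342] turn z -23.0
```

View pics/w5.png

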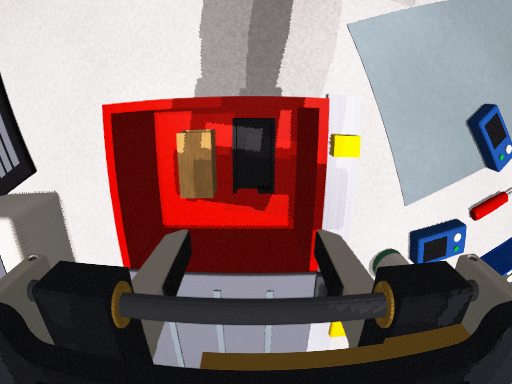

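Card (197,165) and cover (254,155) lie flat side by side in the box. Next is the second cover.

Call:
servo_tool --commands '[0.0102,0.0457,0,0,0,0,0.08,0.0102,0.0457,0,0,0,0,0.08,0.0102,0.0457,0,0,0,0,0.08,0.0102,0.0457,0,0,0,0,0.08,0.0102,0.0457,0,0,0,0,0.08,0.0102,0.0457,0,0,0,0,0.08,0.0102,0.0457,0,0,0,0,0.08,0.0102,0.0457,0,0,0,0,0.08]'

```text
t: 21.38
position: [0.5631, 0.1302, 0.2789]
tcp_rot: [0.625, 3.077, 0.001]
ft_force: [-0.1, 0.1, 0.0]
opening: 0.861
gripper_force: 0.0
```

Call:
servo_tool --commands '[0.0102,0.0457,0,0,0,0,0.08,0.0102,0.0457,0,0,0,0,0.08,0.0102,0.0457,0,0,0,0,0.08,0.0102,0.0457,0,0,0,0,0.08,0,0,0.03,0,0,-7.7,0.08,0,0,0.03,0,0,-7.7,0.08,0,0,0.02,0,0,-7.6,0.08,0,0,0,0,0,0,0.08]'

```text
t: 22.38
position: [0.5962, 0.3127, 0.1972]
tcp_rot: [-0.001, -3.14, 0.001]
ft_force: [0.6, 0.2, 0.8]
opening: 0.861
gripper_force: 0.0
```

Run:
```python
from h import *
mats("w6",.03); go(.602,.312,.018,90)
```

```text
dark [131. 178.] [593. 167.] 18.4 51 41
dark [151. 152.] [565. 197.] 18.5 35 10
dark [254. 181.] [602. 314.] 1.2 107 59
dark [492.  94.] [465. 641.] 3.4 193 101
white [210. 289.] [744. 254.] -89.5 92 29
white [277. 271.] [715. 342.] 89.1 57 41
white [346. 145.] [549. 422.] -26.2 152 68
tcp [0.597 0.313 0.199] yaw 89.9 t 22.4
shift [-0.0052 -0.0009  0.1805] turn z -0.1
```

View pics/w6.png

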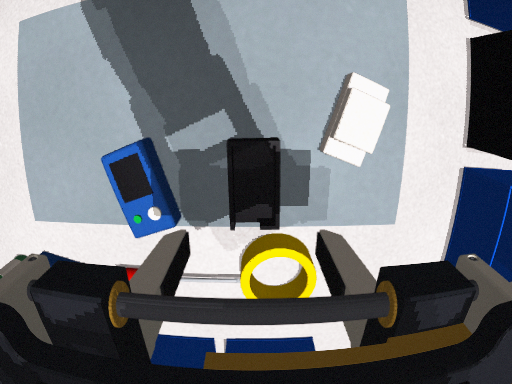

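Cover centred, tape roll beyond clear of the fingers.

Call:
servo_tool --commands '[-0.004,0.001,0.06,0,0,0,0.08,0,0,0.06,0,0,0,0.08,0,0,0.04,0,0,0,0.08,0,0,0.019,0,0,0,0.08,0,0,0,0,0,0,0.03,0,0,0,0,0,0,0.03,0,0,0,0,0,0,0.03,0,0,0,0,0,0,0.03]'

```text
t: 23.42
position: [0.6017, 0.3144, 0.0208]
tcp_rot: [-0.001, 3.139, 0.002]
ft_force: [-1.0, -0.9, 8.6]
opening: 0.623
gripper_force: 29.9
```

Call:
servo_tool --commands '[0,0,0,0,0,0,0.03,0,0,0,0,0,0,0.03,0,0,-0.03,0,0,0,0.03,0,0,-0.05,0,0,0,0.03,0,0,-0.06,0,0,0,0.03,0,0,-0.06,0,0,0,0.03,0,0,-0.05,0,0,0,0.03,0,0,0,0,0,0,0.03]'

```text
t: 24.42
position: [0.6019, 0.3145, 0.2742]
tcp_rot: [-0.001, 3.134, 0.005]
ft_force: [1.0, 0.0, -1.7]
opening: 0.624
gripper_force: 29.9
```

Run:
```python
from h import *
go(.4935,-.2425,.16,67)
```

```text
tcp [0.602 0.314 0.274] yaw 90.0 t 24.4
shift [ 0.1095 -0.5573  0.1114] turn z 23.0
```

Call:
servo_tool --commands '[0.0091,-0.0464,0,0,0,0,0.03,0.0091,-0.0464,0,0,0,0,0.03,0.0091,-0.0464,0,0,0,0,0.03,0.0091,-0.0464,0,0,0,0,0.03,0.0091,-0.0464,0,0,0,0,0.03,0.0091,-0.0464,0,0,0,0,0.03,0.0091,-0.0464,0,0,0,0,0.03,0.0091,-0.0464,0,0,0,0,0.03]'

```text
t: 25.42
position: [0.5271, -0.0587, 0.268]
tcp_rot: [0.001, -3.141, -0.0]
ft_force: [1.0, -0.7, -1.1]
opening: 0.621
gripper_force: 29.9
```

Call:
servo_tool --commands '[0.0091,-0.0464,0,0,0,0,0.03,0.0091,-0.0464,0,0,0,0,0.03,0.0091,-0.0464,0,0,0,0,0.03,0.0091,-0.0464,0,0,0,0,0.03,0,0,0,0,0,7.7,0.03,0,0,0,0,0,7.7,0.03,0,0,0.03,0,0,7.6,0.03,0,0,0.05,0,0,0,0.03]'

```text
t: 26.42
position: [0.492, -0.2432, 0.1883]
tcp_rot: [0.628, 3.076, -0.001]
ft_force: [0.4, -0.5, -0.9]
opening: 0.623
gripper_force: 29.9
```

Call:
servo_tool --commands '[0,0,0.05,0,0,0,0.03,0,0,0.04,0,0,0,0.03,0,0,0,0,0,0,0.073,0,0,0,0,0,0,0.073,0,0,0,0,0,0,0.073,0,0,-0.05,0,0,0,0.073,0,0,-0.06,0,0,0,0.073,0,0,-0.06,0,0,0,0.08]'

```text
t: 27.42
position: [0.4916, -0.2429, 0.272]
tcp_rot: [0.625, 3.077, -0.001]
ft_force: [-0.2, -0.6, 0.5]
opening: 0.843
gripper_force: 0.0
```

Run:
```python
from h import *
d,T=wrist("w7")
go(.525,.434,.20,71)
```

```text
tcp [ 0.494 -0.244  0.28 ] yaw 67.0 t 27.5
shift [0.2369 0.6367 0.0759] turn z -4.0
```

View pics/w7.png

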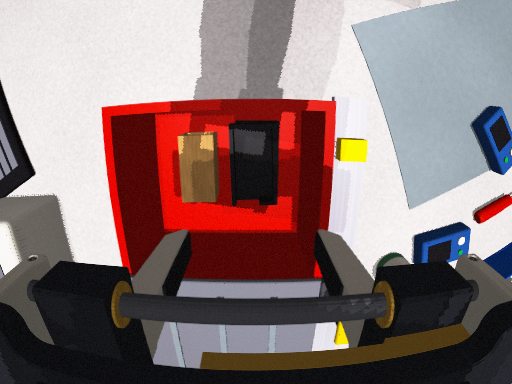

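Covers are stacked flat next to the card. Now the foam.

Call:
servo_tool --commands '[0.0169,0.0455,0,0,0,0,0.08,0.0169,0.0455,0,0,0,0,0.08,0.0169,0.0455,0,0,0,0,0.08,0.0169,0.0455,0,0,0,0,0.08,0.0169,0.0455,0,0,0,0,0.08,0.0169,0.0455,0,0,0,0,0.08,0.0169,0.0455,0,0,0,0,0.08,0.0169,0.0455,0,0,0,0,0.08]'

```text
t: 28.48
position: [0.5093, 0.1466, 0.2698]
tcp_rot: [0.625, 3.077, 0.001]
ft_force: [0.9, 0.5, -0.0]
opening: 0.863
gripper_force: 0.0
```

Call:
servo_tool --commands '[0.0169,0.0455,0,0,0,0,0.08,0.0169,0.0455,0,0,0,0,0.08,0.0169,0.0455,0,0,0,0,0.08,0.0169,0.0455,0,0,0,0,0.08,0.0169,0.0455,0,0,0,0,0.08,0.0169,0.0455,0,0,0,0,0.08,0,0,0.05,0,0,-4,0.08,0,0,0.03,0,0,0,0.08]'

```text
t: 29.48
position: [0.5219, 0.4362, 0.1873]
tcp_rot: [-0.515, -3.099, 0.001]
ft_force: [-0.7, -0.5, 0.9]
opening: 0.86
gripper_force: 0.0
```

Run:
```python
from h import *
mats("w8",.022); go(.525,.434,.02,71)
```

```text
white [262. 221.] [572. 430.] 71.1 23 13
white [238. 167.] [503. 426.] 70.9 25 10
white [240. 154.] [488. 434.] 70.9 25 13
tcp [0.521 0.435 0.184] yaw 71.1 t 29.5
shift [-0.0048  0.0011  0.1636] turn z 0.1
```

View pics/w8.png

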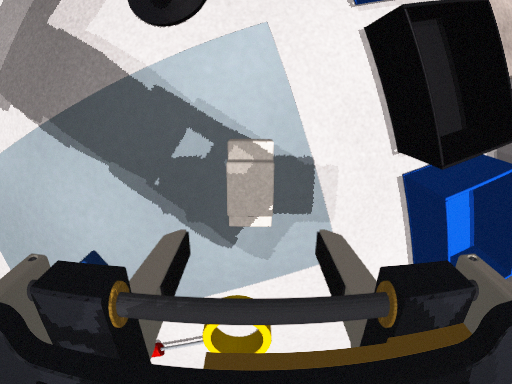

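Foam centred under the jaws, at (250,183).

Call:
servo_tool --commands '[-0.005,0,0.06,0,0,0,0.08,0,0,0.06,0,0,0,0.08,0,0,0.03,0,0,0,0.08,0,0,0.014,0,0,0,0.08,0,0,0,0,0,0,0.025,0,0,0,0,0,0,0.025,0,0,0,0,0,0,0.025,0,0,0,0,0,0,0.025]'

```text
t: 30.52
position: [0.5277, 0.4346, 0.0258]
tcp_rot: [0.518, 3.098, 0.002]
ft_force: [-1.0, -0.3, 6.7]
opening: 0.534
gripper_force: 30.0
```

Call:
servo_tool --commands '[0,0,0,0,0,0,0.025,0,0,0,0,0,0,0.025,0,0,-0.03,0,0,0,0.025,0,0,-0.05,0,0,0,0.025,0,0,-0.06,0,0,0,0.025,0,0,-0.06,0,0,0,0.025,0,0,-0.05,0,0,0,0.025,0,0,0,0,0,0,0.025]'

```text
t: 31.52
position: [0.5283, 0.435, 0.2795]
tcp_rot: [0.517, 3.093, 0.009]
ft_force: [-0.0, -0.2, -0.4]
opening: 0.535
gripper_force: 30.0
```

Run:
```python
from h import *
go(.466,-.314,.16,67)
```

```text
tcp [0.528 0.435 0.279] yaw 71.0 t 31.5
shift [-0.184  -0.7293  0.1157] turn z 4.0
```

Call:
servo_tool --commands '[-0.0115,-0.0456,0,0,0,0,0.025,-0.0115,-0.0456,0,0,0,0,0.025,-0.0115,-0.0456,0,0,0,0,0.025,-0.0115,-0.0456,0,0,0,0,0.025,-0.0115,-0.0456,0,0,0,0,0.025,-0.0115,-0.0456,0,0,0,0,0.025,-0.0115,-0.0456,0,0,0,0,0.025,-0.0115,-0.0456,0,0,0,0,0.025]'

```text
t: 32.52
position: [0.4948, 0.0578, 0.2735]
tcp_rot: [-0.517, -3.097, 0.001]
ft_force: [1.0, 1.1, -0.9]
opening: 0.532
gripper_force: 30.0
```

Call:
servo_tool --commands '[-0.0115,-0.0456,0,0,0,0,0.025,-0.0115,-0.0456,0,0,0,0,0.025,-0.0115,-0.0456,0,0,0,0,0.025,-0.0115,-0.0456,0,0,0,0,0.025,-0.0115,-0.0456,0,0,0,0,0.025,-0.0115,-0.0456,0,0,0,0,0.025,-0.0115,-0.0456,0,0,0,0,0.025,-0.0115,-0.0456,0,0,0,0,0.025]'

```text
t: 33.52
position: [0.4633, -0.3168, 0.2734]
tcp_rot: [-0.518, -3.097, -0.001]
ft_force: [0.6, 0.6, -0.7]
opening: 0.535
gripper_force: 30.0
```

Call:
servo_tool --commands '[0,0,0.03,0,0,4,0.025,0,0,0.05,0,0,0,0.025,0,0,0.05,0,0,0,0.025,0,0,0.03,0,0,0,0.025,0,0,0,0,0,0,0.066,0,0,0,0,0,0,0.066,0,0,0,0,0,0,0.066,0,0,0,0,0,0,0.066]'

```text
t: 34.52
position: [0.4644, -0.3158, 0.1156]
tcp_rot: [0.625, 3.077, -0.001]
ft_force: [0.4, 0.4, -1.0]
opening: 0.712
gripper_force: 0.0
```

Call:
servo_tool --commands '[0,0,-0.05,0,0,0,0.066,0,0,-0.06,0,0,0,0.066,0,0,-0.06,0,0,0,0.08,0,0,0,0,0,0,0.08]'

```text
t: 35.02
position: [0.4654, -0.3166, 0.2898]
tcp_rot: [0.624, 3.071, -0.007]
ft_force: [0.2, 0.4, -0.7]
opening: 0.848
gripper_force: 0.0
```

Run:
```python
from h import *
d,T=wrist("w9"); t=bot.get_image("top")["color"]
a=np.zeros((384,800,3),np.uint8); a[:,:512]=d["color"]; a[:160,512:]=t[110:270,110:398]; cv2.imwrite("pics/c9.png",a[...,::-1])
go(.646,-.1985,.187,67)
```

```text
tcp [ 0.464 -0.315  0.285] yaw 67.0 t 35.1
shift [-0.1219  0.1788  0.0978] turn z 0.0
```

View pics/c9.png

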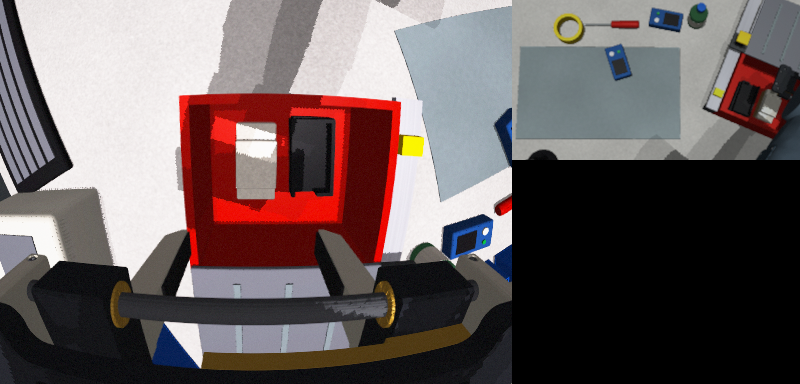

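All four pieces are flat in the box, and only unit1 remains on the mat. Back to the knob.

Call:
servo_tool --commands '[-0.03,0.045,0,0,0,0,0.07,-0.03,0.045,0,0,0,0,0.07,-0.03,0.045,0,0,0,0,0.07,-0.031,0.044,0,0,0,0,0.07,0,0,0,0,0,0,0.07,0,0,0.04,0,0,0,0.07,0,0,0.04,0,0,0,0.07,0,0,0.016,0,0,0,0.07]'

```text
t: 36.12
position: [0.6435, -0.198, 0.1852]
tcp_rot: [-0.625, -3.073, -0.001]
ft_force: [0.4, 0.0, -0.3]
opening: 0.753
gripper_force: 0.0
```

Call:
servo_tool --commands '[0,0,0,0,0,0,0.015,0,0,0,0,0,0,0.015,0,0,0,0,0,0,0.015,0,0,0,0,0,0,0.015,0,0,0,0,0,0,0.015,0,0,0,0,0,0,0.015]'

```text
t: 36.88
position: [0.6454, -0.1988, 0.1896]
tcp_rot: [0.626, 3.078, -0.002]
ft_force: [-2.7, -5.2, 4.9]
opening: 0.382
gripper_force: 30.0
```

Call:
servo_tool --commands '[0,0,-0.008,0,0,0,0.015,0,0,-0.008,0,0,0,0.015,0,0,-0.007,0,0,0,0.015,0,0,0,0,0,0,0.015]'

```text
t: 37.38
position: [0.6451, -0.1987, 0.212]
tcp_rot: [0.626, 3.079, -0.002]
ft_force: [-0.6, -5.1, -3.1]
opening: 0.381
gripper_force: 30.0
```

Call:
servo_tool --commands '[0.015,0,0,0,0,0,0.015,0.025,0,0,0,0,0,0.015,0.025,0,0,0,0,0,0.015,0.025,0,0,0,0,0,0.015,0.025,0,0,0,0,0,0.015,0.025,0,0,0,0,0,0.015,0.025,0,0,0,0,0,0.015,0.023,0,0,0,0,0,0.015]'

```text
t: 38.38
position: [0.4717, -0.1253, 0.2119]
tcp_rot: [0.625, 3.077, -0.003]
ft_force: [0.7, -9.1, -1.9]
opening: 0.382
gripper_force: 30.0
```

Call:
servo_tool --commands '[0.003,0,0,0,0,0,0.015,0,0,0,0,0,0,0.015]'

```text
t: 38.62
position: [0.4707, -0.1249, 0.2127]
tcp_rot: [0.625, 3.074, -0.004]
ft_force: [6.1, -11.3, -1.9]
opening: 0.385
gripper_force: 30.0
```

Call:
servo_tool --commands '[0,0,0.01,0,0,0,0.015,0,0,0.01,0,0,0,0.015,0,0,0.003,0,0,0,0.015,0,0,0,0,0,0,0.07,0,0,0,0,0,0,0.07,0,0,0,0,0,0,0.07,0,0,0,0,0,0,0.07,0,0,0,0,0,0,0.07]'

```text
t: 39.62
position: [0.4695, -0.1234, 0.1886]
tcp_rot: [-0.625, -3.079, -0.0]
ft_force: [-0.2, -0.3, -0.6]
opening: 0.746
gripper_force: 0.0
```

Call:
servo_tool --commands '[0,0,-0.03,0,0,0,0.07,0,0,-0.04,0,0,0,0.07,0,0,-0.04,0,0,0,0.07,0.03,0,-0.02,0,0,0,0.07,0.04,0,0,0,0,0,0.07,0,0,0,0,0,0,0.07,0,0,0,0,0,0,0.07]'

```text
t: 40.5
position: [0.4055, -0.0963, 0.3188]
tcp_rot: [0.625, 3.078, -0.0]
ft_force: [0.4, -0.3, -0.1]
opening: 0.75
gripper_force: 0.0
```

Run:
```python
from h import *
d,T=wrist("w10"); cv2.imwrite("pics/s10.png",cv2.resize(bot.get_image("scene")["color"][110:230,110:270,::-1],(800,600)))
im=d["color"]; H,S,V=cv2.split(cv2.cvtColor(im,cv2.COLOR_RGB2HSV))
m=((H>18)&(H<35)&(S>150)&(V>90)).astype(np.uint8)*255
for c in cv2.findContours(m,cv2.RETR_EXTERNAL,cv2.CHAIN_APPROX_NONE)[0]:
    if cv2.contourArea(c)>80: print(c.reshape(-1,2).mean(0),rect(cast(d,c.reshape(-1,2),.219,T)))
```

```text
[251.11290323 265.02419355] (array([ 471., -125.]), -23.0, 36, 35)
[493.62053571 222.41964286] (array([552., 169.]), 42.4, 83, 55)
```

View pics/s10.png

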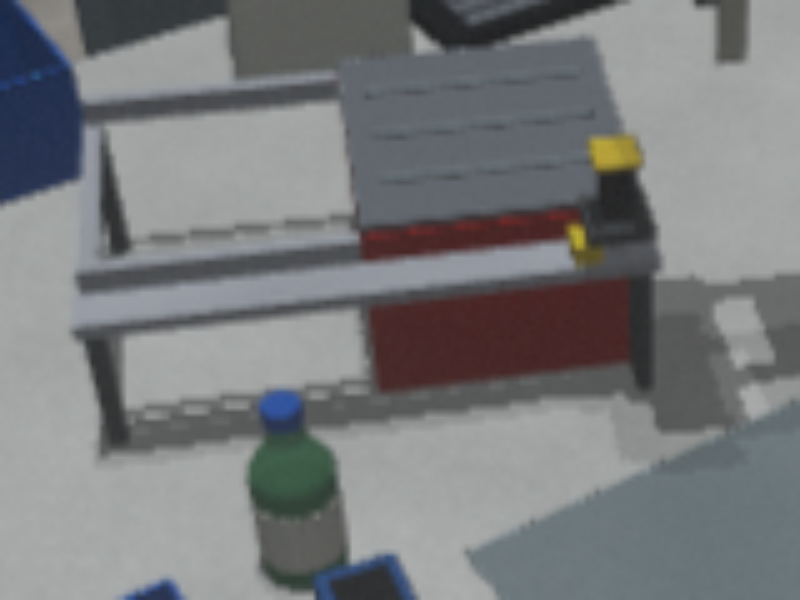

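The lid is shut, and the catch is down behind the yellow bump at (585,245); the cap is back at its starting position. Handing in.

```bash
python3 -c "
from plant import bot
print(bot.hand_in())"
```

```text
the job is handed in; nothing more can be done
None
```

I opened the box, put all four scrap pieces present (one foam block, one cardboard sleeve, two covers) in flat, shut the lid with the catch down behind the bump, and handed the job in at about 40 s; no verdict came back.

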